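# Prime the pump and hold the vibration pen on its red spot

## Robot

A 6-joint arm with a two-finger parallel gripper is mounted at the origin on the work surface. World frame = base frame: x ahead of the robot, y to its left, z up, the work surface at z = 0. Lengths are in m, angles in rad, forces in N, time in s.
With the tool pointing down it reaches from about 0.425 to 0.95 m from the base axis. Payload 3.5 kg.
Tool frame: the origin (TCP) lies between the finger pads; the fingertips stand 11 mm ahead of it and the grasp point (between the pads) lies 8 mm behind it; z points along the fingers, y is the line along which they close (so a half turn about z gives the same grasp; the last joint's range is limited). The gripper opens to 85 mm and grips with 20 to 120 N. Pads are 22 mm wide; open, the fingers measure 114 mm over their backs; the gripper's body (76 mm by 85 mm) begins 54 mm behind the grasp point. The pads swing forward as they close: fully open they stand 13 mm farther back than shut.
Start: joints at [1.059, 0.286, 1.577, -0, 1.279, -0.15], TCP at [0.239, 0.631, 0.242] pointing down, gripper open.
Joint ranges: [-2.77, 2.77], [-0.9, 2.22], [0.21, 2.48], [-1.53, 4.67], [0.24, 2.81], [-2.84, 2.84]. Speed limits (rad/s): [2.79, 2.79, 3.14, 3.14, 3.14, 3.14].

## Interface

Orientations are given as a unit quaternion [w, x, y, z].
In Python, from station import sense, grab_frame, get_calibration, sign_off gives the robot as it stands.
- The arm moves only by the tool arm_command, never from a script. Its argument "deltas" is a list of rows, each a list of 7 numbers: the opening, from 0 (shut) to 1 (fully open), then the shift along the tool's x, y, z in units of 1 m (1.0 is 1 m), then the turn, a rotation vector about the tool's x, y, z in units of 0.12 rad (1.0 is 0.12 rad). In form: [[gripper, x, y, z, wx, wy, wz], ...]. A call has 1 to 20 rows; each row shifts and turns the commanded pose from where the row before left it, along the tool's axes as they then stand; what a row does not reach is not made up. A row lasts 1/10 s, in which the tool goes at most 50 mm and 8.59 degrees, less where a joint would pass 70% of its speed; a pose out of reach is approached as far as the arm can. A call with a number of a shift or a turn outside -1 to 1 is refused whole. A call with a gripper value outside its range is refused whole. The fingers move at their own pace and stop on an object; "newtons" is the grip in N (left out, the last holds). Time passes only in rows, so rows that do not move let the fingers close. It gives the time, the measured TCP pose, the force, the opening and the grip force at its end, in the units of the state.
- sense(): the state, without advancing time (a new reading comes with each control period).
- grab_frame(name): name is "scene" or "top"; returns the picture (480x640x3 uint8, red, green, blue); there is no depth.
- get_calibration(name): a dict with "mtx" (3x3 intrinsics, pixels), "distortion" ([k1, k2, p1, p2, k3] as OpenCV has them; the pictures are not rectified), "world_to_cam" (4x4, takes a point from world to camera coordinates). Camera axes: x right, y down, z forward; pixel columns grow to the right and rows downward; lengths in m; the calibration is good to about 2 mm. A picture is of the moment at which its call begins. get_calibration takes no time and is no camera call.
- sign_off(): hands the job in; it is judged then, once.
The state is a dict: "t": time; "joint_positions": joint angles; "qd": joint speeds; "tau": joint torques, N m; "tool_pos": TCP position; "tcp_rot": TCP orientation; "ft_force": force on the tool from outside, world axes, zero at the start; "ft_torque": the same for the moment, N m; "opening": finger opening in m; "finger_force": force on a finger pad.
Only numpy, scipy, OpenCV 4.12 (cv2) and the standard library are available. Lean on these libraries where they do the work, as an engineer would, in place of code of your own. Each camera call takes 0.05 s, during which the arm holds its last target. There are 200 camera calls.

## Task

Prime the pump first: press the orange plunger head of the primer down to its stop, keep it there for a moment and let it come all the way back up. Then take the yellow vibration pen out of its blue stand and hold its point on the red-ringed spot of the pump's sloping face, square to that face, with a light steady push that sinks the spring tip about half way and never bottoms it hard. Finish while still holding the pen there in the gripper; leave the other things on the bench where they are.

Things in the scene. Friction and masses are not known exactly. Their poses are not given: they have to be found in the camera images.
- pen: Vibration pen, about 120 g, upright in the stand, point down. Origin at the point (spring tip fully out), z along the pen to its top. From the origin: steel tip 8 mm across, ball end; dark barrel 16 mm across, 12 to 70 mm; yellow square handle 26 x 26 mm (sides along x, y), 70 to 150 mm. The handle's underside rests on the stand, so the origin is 5 mm above the bench. Grip the handle.
- pen_tip (a joint): How far the pen's spring tip is pushed into the pen, in m: 0 fully out, 0.010 at its stop. The spring pushes with about 0.4 N plus 0.4 N per mm (about 2.4 N half way in, 4.4 N at the stop).
- pen_point (a point): The end of the pen's spring tip, on the pen's axis: the point that must rest on the spot. It moves with the tip; its z axis is the pen's axis, towards the top.
- red_spot (a point): Centre of the red-ringed spot (white centre 20 mm, red ring 34 mm across, on a steel boss 48 mm across) on the pump's face, at the surface to touch; nothing overhangs it. Its z axis is the face's outward normal, 20 degrees from vertical, leaning to the pump's front; x points up the slope, away from the front.
- pump: Cream pump, fixed, 111 mm high at the back. Origin on the bench; front faces its -x; housing x -140 to +100 mm, y -110 to +110 mm. The face slopes up at 20 degrees from 60 mm height (x -140) to 111 mm (x 0): screen and keys in the middle, red-ringed spot on the -y side (x -71, y -65, z 89 mm), blue-ringed spot on the +y side (not to be used).
- primer_plunger (a joint): How far the primer's plunger is pressed down, in m: 0 up, 0.018 at its stop. The spring takes about 1.8 N to start and 8 N at the stop and lifts the plunger again when released.
- primer_top (a point): Centre of the top of the orange plunger head (a disc 42 mm across, 12 mm thick), 100 mm above the bench when up; it moves with the plunger. The primer is fixed: a dark foot 80 x 80 x 20 mm with an aluminium barrel 34 mm across.
- stand: Blue block, fixed, 90 x 90 x 75 mm high, origin at the centre of its underside, with a 22 mm hole through its middle in which the pen stands.
- amber_bottle: Bystander: amber bottle, 70 mm across, 150 mm high, origin under its centre.
- beaker: Bystander: clear beaker, 80 mm across the rim, 100 mm high, origin under its centre.
- wrench: Bystander: wrench 150 mm long lying on the bench along its x, origin under its middle.
- column: Bystander: steel column 142 mm long, 18 mm high, lying along its x, origin under its middle.
- jar: Bystander: white jar with blue cap, 60 mm across, 70 mm high, origin under its centre.
Not all that is in view belongs to the job. What is shaped like the part that bears primer_plunger but green is not meant.

How it is judged:
By the outcome, as a careful person would: the job done as asked, in the order asked, and still so for the second after the job is handed in, while the arm keeps its last pose, push and grip.
It also fails if it takes over 59 s, if anything falls off the work surface, if the arm or the gripper's body presses on something with over 40 N, if the wrist force passes 120 N, or if a joint passes its speed limit or range.

## Working session

There is one attempt and no reset: what is moved stays moved. The work goes in short steps, Python scripts to look and compute and a tool call to move; the robot and the scene stay as the last step left them, time stands still between calls to the robot, and variables do not carry over. Pictures are saved under pics/ and viewed, at most 10 in all, crops included, and the job is handed in when it is done.

Besides the shell and the picture viewer there is one more tool, called after "Emit:" in YAML: its name, and indented under it one key for each argument. arm_command: Moves the arm, as the interface text tells. Its arguments: {"type":"object","properties":{"deltas":{"type":"array"},"newtons":{"type":"number"}},"required":["deltas"]}

```bash
mkdir -p pics; ls
python3 - <<'E'
from station import *
import cv2,numpy as np
s=sense();print({k:np.round(v,3) for k,v in s.items()})
for n in("scene","top"):
    cv2.imwrite(f"pics/{n}0.png",cv2.cvtColor(grab_frame(n),cv2.COLOR_RGB2BGR))
    c=get_calibration(n);print(n,np.round(c["mtx"],1).tolist(),c["distortion"],np.round(c["world_to_cam"],3).tolist())
E
```

```text
pics
{'t': np.float64(0.0), 'joint_positions': array([ 1.059,  0.287,  1.578,  0.   ,  1.279, -0.15 ]), 'qd': array([-0.002,  0.   ,  0.   ,  0.001,  0.001, -0.   ]), 'tau': array([-0.0000e+00, -4.0598e+01, -2.9263e+01, -0.0000e+00,  6.0000e-03,
        0.0000e+00]), 'tool_pos': array([0.239, 0.631, 0.241]), 'tcp_rot': array([-0.   ,  0.18 ,  0.984, -0.001]), 'ft_force': array([-0.097,  0.687, -0.722]), 'ft_torque': array([-0.033, -0.011, -0.002]), 'finger_force': np.float64(0.0), 'opening': np.float64(0.086)}
scene [[434.2, 0.0, 317.1], [0.0, 434.2, 243.9], [0.0, 0.0, 1.0]] [0.0100899 0.        0.        0.        0.       ] [[-0.401, 0.916, 0.017, 0.185], [0.515, 0.241, -0.822, -0.224], [-0.757, -0.321, -0.569, 1.621], [0.0, 0.0, 0.0, 1.0]]
top [[538.7, 0.0, 316.9], [0.0, 538.7, 234.3], [0.0, 0.0, 1.0]] [-0.0204279  0.         0.         0.         0.       ] [[-0.015, -1.0, -0.017, 0.052], [-0.984, 0.018, -0.176, 0.559], [0.176, 0.015, -0.984, 1.193], [0.0, 0.0, 0.0, 1.0]]
```

View pics/scene0.png

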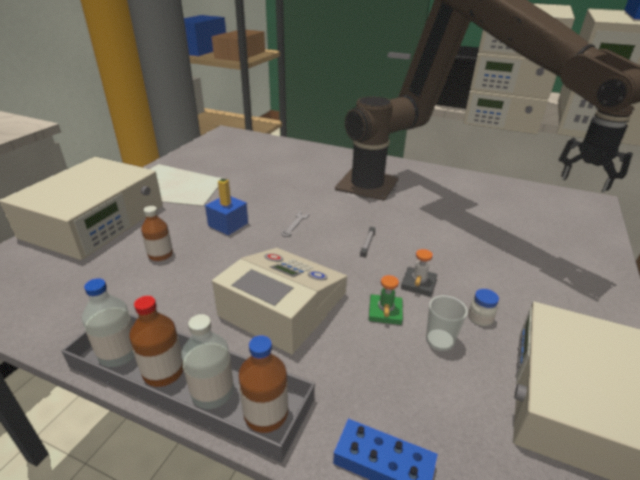

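View pics/top0.png

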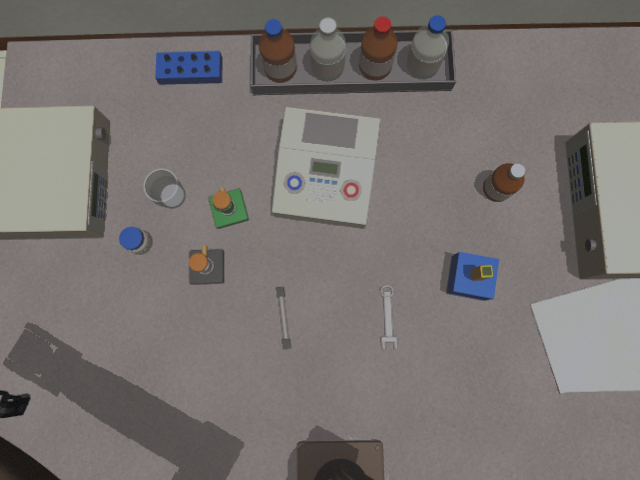

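The scene view shows the dark-footed primer's orange head at about (424,257), the yellow pen at (224,187) and the red ring at (273,258). In the top view they are at (200,262), (485,272) and (351,190). The green-footed decoy is at (222,201) in the top view. Next I'll make an enlarged mosaic and triangulate.

```bash
cat > h.py <<'E'
from station import *
import cv2,numpy as np
C={n:get_calibration(n) for n in("scene","top")}
def ray(n,p):
    c=C[n];M=np.array(c["world_to_cam"]);K=np.array(c["mtx"]);D=np.array(c["distortion"])
    u=cv2.undistortPoints(np.array([[p]],float),K,D)[0,0]
    R=M[:3,:3];d=R.T@np.r_[u,1];return -R.T@M[:3,3],d/np.linalg.norm(d)
def plane(n,p,z):
    o,d=ray(n,p);return o+d*(z-o[2])/d[2]
def tri(ps,pt):
    (a,d),(b,e)=ray("scene",ps),ray("top",pt)
    t=np.linalg.lstsq(np.c_[d,-e],b-a,rcond=None)[0];P,Q=a+t[0]*d,b+t[1]*e
    return (P+Q)/2,np.linalg.norm(P-Q)
def proj(n,P):
    c=C[n];M=np.array(c["world_to_cam"]);r=cv2.Rodrigues(M[:3,:3])[0]
    return cv2.projectPoints(np.atleast_2d(np.array(P,float)),r,M[:3,3],np.array(c["mtx"]),np.array(c["distortion"]))[0][:,0]
def img(n): return cv2.cvtColor(grab_frame(n),cv2.COLOR_RGB2BGR)
E
cat > m.py <<'E'
from h import *
I={n:cv2.imread(f"pics/{n}0.png") for n in C}
m={"orange":((6,170,120),(14,255,255)),"yellow":((17,120,60),(32,255,255)),"red":((172,90,60),(180,255,255)),"red2":((0,90,100),(6,255,255)),"blue":((105,120,50),(125,255,255))}
for n in C:
    H=cv2.cvtColor(I[n],cv2.COLOR_BGR2HSV)
    for k,(a,b) in m.items():
        N,L,S,c=cv2.connectedComponentsWithStats(cv2.inRange(H,a,b))
        print(n,k,[(S[i].tolist(),np.round(c[i],1).tolist()) for i in range(1,N) if 12<S[i][4]<3000][:12])
def crop(n,x,y,w,h): return cv2.resize(I[n][y:y+h,x:x+w],(400,300),interpolation=cv2.INTER_CUBIC)
cv2.imwrite("pics/mos.png",np.vstack([np.hstack([crop("scene",392,240,64,48),crop("top",172,236,64,48)]),np.hstack([crop("scene",196,174,80,60),crop("top",440,240,80,60)])]))
E
python3 m.py
```

```text
scene orange [([417, 251, 14, 9, 99], [423.9, 254.6]), ([382, 277, 15, 11, 131], [389.2, 281.6]), ([132, 324, 28, 21, 350], [144.5, 335.1]), ([243, 366, 26, 25, 222], [254.0, 380.0])]
scene yellow [([219, 180, 10, 25, 207], [223.8, 191.7]), ([416, 277, 4, 8, 26], [417.6, 280.7]), ([384, 305, 5, 11, 44], [386.3, 310.0])]
scene red []
scene red2 [([268, 254, 6, 5, 15], [270.0, 256.0]), ([134, 295, 22, 20, 343], [144.3, 304.4])]
scene blue [([625, 0, 15, 19, 217], [633.3, 7.9]), ([184, 16, 40, 39, 1090], [201.8, 32.4]), ([206, 198, 40, 36, 954], [225.8, 215.1]), ([85, 279, 20, 17, 263], [95.0, 286.6]), ([476, 289, 22, 18, 303], [486.3, 297.5]), ([249, 336, 22, 21, 373], [259.9, 345.9])]
top orange []
top yellow [([202, 246, 4, 9, 28], [203.9, 249.9]), ([476, 265, 17, 15, 82], [484.2, 272.8])]
top red []
top red2 [([374, 16, 17, 16, 211], [382.2, 23.7]), ([344, 183, 14, 15, 103], [350.6, 189.7])]
top blue [([429, 15, 17, 18, 232], [436.9, 23.7]), ([265, 19, 17, 16, 212], [273.0, 26.9]), ([155, 51, 65, 28, 1444], [187.3, 65.1]), ([288, 176, 13, 14, 76], [294.0, 182.3]), ([119, 227, 23, 22, 399], [130.3, 237.6]), ([453, 252, 46, 48, 1344], [474.3, 275.9])]
```

View pics/mos.png

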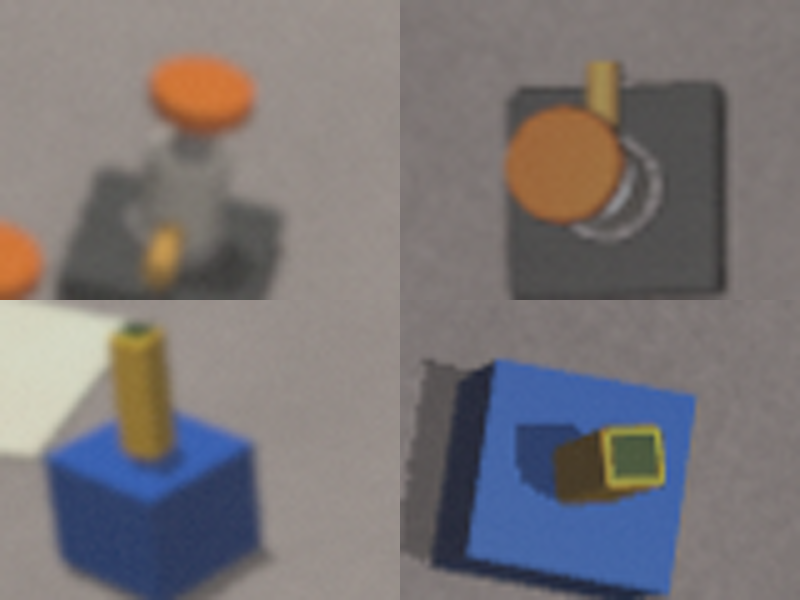

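The mosaic shows the primer head's top face at scene (424.2,253.7) and top (198,261.8). The pen's top square is at scene (223.2,179.4) and top (486.4,271). The handle's square is turned differently from the stand. Next are the rings and the handle yaw.

```bash
cat > m2.py <<'E'
from h import *
I={n:cv2.imread(f"pics/{n}0.png") for n in C}
roi={("scene","r"):(258,246,30,24),("scene","b"):(304,262,30,24),("top","r"):(336,174,32,32),("top","b"):(279,167,32,32)}
E={}
for (n,k),(x,y,w,h) in roi.items():
    c=cv2.resize(I[n][y:y+h,x:x+w],None,fx=4,fy=4,interpolation=cv2.INTER_CUBIC).astype(int)
    d=(c[...,2]-c[...,1]) if k=="r" else (c[...,0]-c[...,2])
    m=(d>np.median(d)+25).astype(np.uint8)
    cs,_=cv2.findContours(m,cv2.RETR_EXTERNAL,cv2.CHAIN_APPROX_NONE)
    q=max(cs,key=cv2.contourArea);e=cv2.fitEllipse(cv2.convexHull(q))
    E[n,k]=(np.array(e[0])+.5)/4-.5+[x,y];print(n,k,E[n,k].round(1),np.round(np.array(e[1])/4,1),round(e[2]))
P={k:tri(E["scene",k],E["top",k]) for k in"rb"};print(P)
v=P["b"][0]-P["r"][0];print("dist",np.linalg.norm(v),"yaw of pump y",np.degrees(np.arctan2(v[1],v[0])))
r89=plane("top",E["top","r"],.089);b89=plane("top",E["top","b"],.089);v=b89-r89;print(r89,b89,np.hypot(*v[:2]),np.degrees(np.arctan2(v[1],v[0])))
r89=plane("scene",E["scene","r"],.089);b89=plane("scene",E["scene","b"],.089);v=b89-r89;print(r89,b89,np.hypot(*v[:2]),np.degrees(np.arctan2(v[1],v[0])))
print("primer",tri((424.2,253.7),(198,261.8)),plane("top",(198,261.8),.1),plane("scene",(424.2,253.7),.1))
print("pen top",tri((223.2,179.4),(486.4,271)),plane("top",(486.4,271),.155),plane("scene",(223.2,179.4),.155))
q=np.array([(603,430),(660,425),(666,482),(608,488)])-[400,300]
W=np.array([plane("top",(p+.5)/5-.5+[440,240],.155)[:2] for p in q]);print("handle",W.mean(0))
for i in range(4):
    d=W[(i+1)%4]-W[i];print(np.hypot(*d),np.degrees(np.arctan2(d[1],d[0])))
s=np.array([(498,360),(695,396),(670,595),(467,556)])-[400,300]
S=np.array([plane("top",(p+.5)/5-.5+[440,240],.075)[:2] for p in s]);print("stand",S.mean(0))
for i in range(4):
    d=S[(i+1)%4]-S[i];print(np.hypot(*d),np.degrees(np.arctan2(d[1],d[0])))
E
python3 m2.py
```

```text
scene r [273.4 256.4] [ 5.8 14.3] 101
scene b [317.2 274.7] [ 7.7 17.1] 103
top r [350.8 189.7] [15.8 16. ] 91
top b [294.  182.2] [15.6 15.6] 149
{'r': (array([ 0.65380817, -0.03637762,  0.08835619]), np.float64(0.00018650117089733588)), 'b': (array([0.67401702, 0.09222075, 0.08771702]), np.float64(0.00013304162156468582))}
dist 0.1301781315204286 yaw of pump y 81.06917396383028
[ 0.65367845 -0.03642979  0.089     ] [0.67363155 0.09220918 0.089     ] 0.13017723149325153 81.18315100682108
[ 0.65454894 -0.03584351  0.089     ] [0.67551189 0.09277812 0.089     ] 0.13031871980044962 80.74324002427454
primer (array([0.49379036, 0.3062616 , 0.09654664]), np.float64(0.0015334978885780056)) [0.49350109 0.30467097 0.1       ] [0.49839417 0.30749903 0.1       ]
pen top (array([ 0.45635017, -0.3092209 ,  0.15493078]), np.float64(0.0018481150255960338)) [ 0.45678402 -0.31006227  0.155     ] [ 0.45651052 -0.30801623  0.155     ]
handle [ 0.45711664 -0.31019021]
0.023893286691034896 -85.98541408842345
0.023811637800337154 -178.07201109064
0.024277770887195176 94.88890241544735
0.024198542531091806 1.0568265644294923
stand [ 0.45699885 -0.31052338]
0.08872556406188337 -101.56991400619411
0.08990787376888947 168.80090607440883
0.09040268871754997 78.06066484579831
0.0893298044815378 -12.271210206072482
```

```bash
cat >> h.py <<'E'
from scipy.spatial.transform import Rotation as Rn
def st():
    s=sense();q=s["tcp_rot"];return s,np.array(s["tool_pos"]),Rn.from_quat([q[1],q[2],q[3],q[0]])
def to(P=None,Rt=None):
    s,p,R=st();print("t",round(s["t"],2),"pos",p.round(4),"F",np.round(s["ft_force"],2),"open",round(s["opening"],4),"grip",np.round(s["finger_force"],1),"axes",R.as_matrix().T.round(3).tolist())
    if P is not None: print("d tool",R.inv().apply(np.array(P)-p).round(4))
    if Rt is not None: print("rot units",((R.inv()*Rt).as_rotvec()/.12).round(3))
E
python3 - <<'E'
from h import *
I={n:cv2.imread(f"pics/{n}0.png") for n in C}
for n,(x,y,w,h) in {"scene":(410,244,28,22),"top":(182,246,34,34)}.items():
    c=cv2.resize(I[n][y:y+h,x:x+w],None,fx=4,fy=4,interpolation=cv2.INTER_CUBIC)
    H=cv2.cvtColor(c,cv2.COLOR_BGR2HSV);m=cv2.inRange(H,(5,130,80),(15,255,255))
    q=max(cv2.findContours(m,0,1)[0],key=cv2.contourArea);e=cv2.fitEllipse(cv2.convexHull(q))
    print(n,(np.array(e[0])+.5)/4-.5+[x,y],np.array(e[1])/4)
to((.4935,.305,.2))
E
```

```text
scene [423.81029129 254.54599953] [11.36021519 15.90189552]
top [197.88463593 261.72298622] [17.65896034 18.85727119]
t 0.1 pos [0.2386 0.6308 0.2411] F [ 0.23 -0.06  0.29] open 0.0856 grip 0.0 axes [[-0.935, 0.354, 0.0], [0.354, 0.935, -0.002], [-0.001, -0.002, -1.0]]
d tool [-0.3537 -0.2144  0.0414]
```

Emit:
arm_command:
  deltas:
    - [0,-0.02,-0.0125,0.002,0,0,0]
    - [0,-0.026,-0.0155,0.003,0,0,0]
    - [0,-0.026,-0.0155,0.003,0,0,0]
    - [0,-0.026,-0.0155,0.003,0,0,0]
    - [0,-0.026,-0.0155,0.003,0,0,0]
    - [0,-0.026,-0.0155,0.003,0,0,0]
    - [0,-0.026,-0.0155,0.003,0,0,0]
    - [0,-0.026,-0.0155,0.003,0,0,0]
    - [0,-0.026,-0.0155,0.003,0,0,0]
    - [0,-0.026,-0.0155,0.003,0,0,0]
    - [0,-0.026,-0.0155,0.003,0,0,0]
    - [0,-0.026,-0.0155,0.003,0,0,0]
    - [0,-0.026,-0.0155,0.003,0,0,0]
    - [0,-0.0217,-0.0159,0.003,0,0,0]
    - [0,0,0,0,0,0,0]
    - [0,0,0,0,0,0,0]
  newtons: 40

```text
t: 1.7
tool_pos: [0.4936, 0.3052, 0.2008]
tcp_rot: [-0.001, 0.181, 0.984, -0.0]
ft_force: [0.1, -0.4, -0.0]
opening: -0.0002
finger_force: 0.0
```

Run:
```python
from h import *
to((.4937,.305,.116))
cv2.imwrite("pics/s1.png",img("scene")[130:370,300:620]);print(proj("scene",[.4937,.305,.1]))
```

```text
t 1.7 pos [0.4936 0.3052 0.2008] F [ 0.09 -0.43 -0.05] open -0.0002 grip 0.0 axes [[-0.935, 0.355, 0.001], [0.355, 0.935, -0.0], [-0.001, 0.0, -1.0]]
d tool [-0.0003 -0.0001  0.0848]
[[423.61038219 252.45854278]]
```

View pics/s1.png

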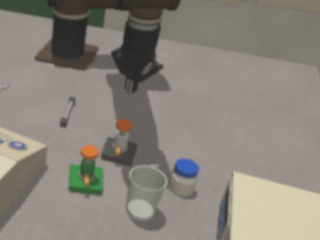

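The shut gripper is above the right primer, with its tips at (130,88) in the crop and the head at (124,126). I'll descend.

Emit:
arm_command:
  deltas:
    - [0,0,0,0.015,0,0,0]
    - [0,0,0,0.02,0,0,0]
    - [0,0,0,0.02,0,0,0]
    - [0,0,0,0.02,0,0,0]
    - [0,0,0,0.01,0,0,0]
    - [0,0,0,0.005,0,0,0]
    - [0,0,0,0.005,0,0,0]
    - [0,0,0,0.002,0,0,0]
    - [0,0,0,0,0,0,0]

```text
t: 2.65
tool_pos: [0.4939, 0.3061, 0.1052]
tcp_rot: [0.0, 0.18, 0.984, 0.0]
ft_force: [-4.5, -0.4, 2.9]
opening: -0.0001
finger_force: 1.8
```

Emit:
arm_command:
  deltas:
    - [0,0,0,0.003,0,0,0]
    - [0,0,0,0.003,0,0,0]
    - [0,0,0,0.003,0,0,0]
    - [0,0,0,0.002,0,0,0]
    - [0,0,0,0,0,0,0]

```text
t: 3.15
tool_pos: [0.4945, 0.3061, 0.0944]
tcp_rot: [0.001, 0.18, 0.984, 0.001]
ft_force: [-3.3, 1.0, 7.0]
opening: 0.0002
finger_force: 3.6
```

Emit:
arm_command:
  deltas:
    - [0,0,0,0.002,0,0,0]
    - [0,0,0,0.001,0,0,0]
    - [0,0,0,0,0,0,0]

```text
t: 3.45
tool_pos: [0.4947, 0.3061, 0.093]
tcp_rot: [0.001, 0.18, 0.984, 0.001]
ft_force: [-6.2, -0.4, 12.8]
opening: 0.0001
finger_force: 6.6
```

The force jumped past 8 N at z = 0.093, where the stop should be. I'll press a touch more, hold for 1 s, then lift.

Emit:
arm_command:
  deltas:
    - [0,0,0,0.001,0,0,0]
    - [0,0,0,0,0,0,0]
    - [0,0,0,0,0,0,0]
    - [0,0,0,0,0,0,0]
    - [0,0,0,0,0,0,0]
    - [0,0,0,0,0,0,0]
    - [0,0,0,0,0,0,0]
    - [0,0,0,0,0,0,0]
    - [0,0,0,0,0,0,0]
    - [0,0,0,0,0,0,0]
    - [0,0,0,0,0,0,0]

```text
t: 4.55
tool_pos: [0.4947, 0.3062, 0.0929]
tcp_rot: [0.0, 0.18, 0.984, 0.0]
ft_force: [-7.0, -0.9, 17.0]
opening: 0.0001
finger_force: 8.5
```

Emit:
arm_command:
  deltas:
    - [0,0,0,-0.005,0,0,0]
    - [0,0,0,-0.008,0,0,0]
    - [0,0,0,-0.01,0,0,0]
    - [0,0,0,-0.02,0,0,0]
    - [0,0,0,-0.03,0,0,0]
    - [0,0,0,-0.03,0,0,0]
    - [0,0,0,-0.03,0,0,0]
    - [0,0,0,-0.03,0,0,0]
    - [0,0,0,-0.03,0,0,0]
    - [0,0,0,-0.02,0,0,0]
    - [0,0,0,0,0,0,0]

```text
t: 5.65
tool_pos: [0.4955, 0.3058, 0.3061]
tcp_rot: [0.003, 0.18, 0.984, 0.002]
ft_force: [0.3, -0.5, 1.2]
opening: 0.0001
finger_force: 0.0
```

Run:
```python
from h import *
a=np.radians(3)  # handle yaw
# tool down, y along handle side: choose yaw close to current
for k in range(4):
    y=np.array([np.cos(a+k*np.pi/2),np.sin(a+k*np.pi/2),0]);z=np.array([0,0,-1.]);x=np.cross(y,z)
    print(k);to((.457,-.310,.26),Rn.from_matrix(np.c_[x,y,z]))
print(np.round(sense()["joint_positions"],2))
c=img("scene")[240:300,380:450];cv2.imwrite("pics/s2.png",cv2.resize(c,None,fx=6,fy=6))
```

```text
0
t 5.65 pos [0.4955 0.3058 0.3061] F [ 0.26 -0.47  1.19] open 0.0001 grip 0.0 axes [[-0.935, 0.354, -0.006], [0.354, 0.935, 0.005], [0.007, 0.002, -1.0]]
d tool [-0.1818 -0.5898  0.0445]
rot units [0.064 0.024 9.637]
1
t 5.65 pos [0.4955 0.3058 0.3061] F [ 0.26 -0.47  1.19] open 0.0001 grip 0.0 axes [[-0.935, 0.354, -0.006], [0.354, 0.935, 0.005], [0.007, 0.002, -1.0]]
d tool [-0.1818 -0.5898  0.0445]
rot units [ 0.027  0.059 -3.453]
2
t 5.65 pos [0.4955 0.3058 0.3061] F [ 0.26 -0.47  1.19] open 0.0001 grip 0.0 axes [[-0.935, 0.354, -0.006], [0.354, 0.935, 0.005], [0.007, 0.002, -1.0]]
d tool [-0.1818 -0.5898  0.0445]
rot units [ -0.027   0.072 -16.543]
3
t 5.65 pos [0.4955 0.3058 0.3061] F [ 0.26 -0.47  1.19] open 0.0001 grip 0.0 axes [[-0.935, 0.354, -0.006], [0.354, 0.935, 0.005], [0.007, 0.002, -1.0]]
d tool [-0.1818 -0.5898  0.0445]
rot units [ 0.082 -0.038 22.727]
[ 0.38  0.04  1.74 -0.    1.35 -0.83]
```

View pics/s2.png

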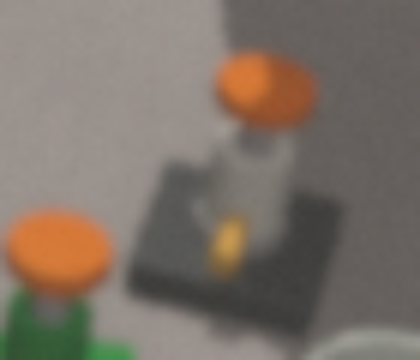

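The plunger is fully back up, with its head at about (267,90) in the crop. Now I'll move to above the pen and open the gripper.

Emit:
arm_command:
  deltas:
    - [1,-0.006,-0.018,0.0025,0,0,0]
    - [1,-0.01,-0.033,0.0025,0,0,0]
    - [1,-0.01,-0.033,0.0025,0,0,0]
    - [1,-0.01,-0.033,0.0025,0,0,0]
    - [1,-0.01,-0.033,0.0025,0,0,0]
    - [1,-0.01,-0.033,0.0025,0,0,0]
    - [1,-0.01,-0.033,0.0025,0,0,0]
    - [1,-0.01,-0.033,0.0025,0,0,0]
    - [1,-0.01,-0.033,0.0025,0,0,0]
    - [1,-0.01,-0.033,0.0025,0,0,0]
    - [1,-0.01,-0.033,0.0025,0,0,0]
    - [1,-0.01,-0.033,0.0025,0,0,0]
    - [1,-0.01,-0.033,0.0025,0,0,0]
    - [1,-0.01,-0.033,0.0025,0,0,0]
    - [1,-0.01,-0.033,0.0025,0,0,0]
    - [1,-0.01,-0.033,0.0025,0,0,0]
    - [1,-0.01,-0.033,0.0025,0,0,0]
    - [1,-0.01,-0.033,0.0025,0,0,0]
    - [1,-0.0058,-0.0108,0,0,0,0]

```text
t: 7.6
tool_pos: [0.4534, -0.3124, 0.254]
tcp_rot: [-0.002, 0.181, 0.983, 0.001]
ft_force: [0.7, 0.9, 0.6]
opening: 0.0855
finger_force: 0.0
```

Emit:
arm_command:
  deltas:
    - [1,0,0,0,0,0,-0.863]
    - [1,0,0,0,0,0,-0.863]
    - [1,0,0,0,0,0,-0.863]
    - [1,0,0,0,0,0,-0.863]
    - [1,0,0,0,0,0,0]
    - [1,0,0,0,0,0,0]

```text
t: 8.2
tool_pos: [0.4548, -0.3096, 0.2561]
tcp_rot: [-0.001, -0.025, 1.0, 0.001]
ft_force: [0.2, 0.1, 0.1]
opening: 0.0856
finger_force: 0.0
```

```bash
cat > p.py <<'E'
from h import *
a=np.radians(93);y=np.array([np.cos(a),np.sin(a),0]);z=np.array([0,0,-1.])
to((.457,-.310,.112),Rn.from_matrix(np.c_[np.cross(y,z),y,z]));print(np.round(sense()["joint_positions"],2))
E
python3 p.py
```

```text
t 8.2 pos [ 0.4548 -0.3096  0.2561] F [0.22 0.11 0.07] open 0.0856 grip 0.0 axes [[-0.999, -0.051, 0.001], [-0.051, 0.999, 0.002], [-0.001, 0.001, -1.0]]
d tool [-0.0024 -0.0007  0.144 ]
rot units [ 0.013 -0.012 -0.014]
[-0.78  0.    1.87 -0.    1.27 -2.4 ]
```

Emit:
arm_command:
  deltas:
    - [1,-0.0022,-0.0007,0.02,0,0,0]
    - [1,0,0,0.03,0,0,0]
    - [1,0,0,0.03,0,0,0]
    - [1,0,0,0.03,0,0,0]
    - [1,0,0,0.02,0,0,0]
    - [1,0,0,0.014,0,0,0]
    - [1,0,0,0,0,0,0]
    - [1,0,0,0,0,0,0]

```text
t: 9.0
tool_pos: [0.4577, -0.3112, 0.1139]
tcp_rot: [0.0, -0.026, 1.0, -0.0]
ft_force: [-0.6, -0.5, 0.4]
opening: 0.0853
finger_force: 0.0
```

Emit:
arm_command:
  deltas:
    - [0,0,0,0,0,0,0]
    - [0,0,0,0,0,0,0]
    - [0,0,0,0,0,0,0]
    - [0,0,0,0,0,0,0]
    - [0,0,0,0,0,0,0]
    - [0,0,0,0,0,0,0]
    - [0,0,0,0,0,0,0]
    - [0,0,0,0,0,0,0]
  newtons: 50

```text
t: 9.8
tool_pos: [0.4576, -0.3112, 0.1139]
tcp_rot: [0.0, -0.026, 1.0, -0.0]
ft_force: [-0.1, 0.2, 4.8]
opening: 0.0254
finger_force: 50.4
```

```bash
python3 p.py
```

```text
t 9.8 pos [ 0.4576 -0.3112  0.1139] F [-0.09  0.16  4.82] open 0.0254 grip 50.4 axes [[-0.999, -0.052, -0.001], [-0.052, 0.999, -0.001], [0.001, -0.001, -1.0]]
d tool [0.0005 0.0012 0.0019]
rot units [-0.005  0.004  0.001]
[-0.78  0.16  1.97 -0.    1.   -2.4 ]
```

Emit:
arm_command:
  deltas:
    - [0,0,0,-0.01,0,0,0]
    - [0,0,0,-0.015,0,0,0]
    - [0,0,0,-0.02,0,0,0]
    - [0,0,0,-0.02,0,0,0]
    - [0,0,0,-0.02,0,0,0]
    - [0,0,0,-0.02,0,0,0]
    - [0,0,0,-0.02,0,0,0]
    - [0,0,0,-0.02,0,0,0]
    - [0,0,0,-0.015,0,0,0]
    - [0,0,0,0,0,0,0]
    - [0,0,0,0,0,0,0]

```text
t: 10.9
tool_pos: [0.4572, -0.3108, 0.2732]
tcp_rot: [-0.0, -0.026, 1.0, 0.0]
ft_force: [-0.0, -1.1, -1.3]
opening: 0.0252
finger_force: 49.8
```

Run:
```python
from h import *
to()
s,p,R=st()
pt=p+R.apply([0,0,.109]);print(pt,proj("scene",[pt,p]),proj("top",[pt,p]))
x,y=proj("scene",[pt])[0].astype(int)
a=img("scene")[y-70:y+20,x-60:x+60];b=img("top");u,v=proj("top",[p])[0].astype(int);b=b[v-45:v+45,u-60:u+60]
print(x-60,y-70,u-60,v-45)
cv2.imwrite("pics/s3.png",np.vstack([cv2.resize(i,(400,300),interpolation=cv2.INTER_CUBIC) for i in(a,b)]))
```

```text
t 10.9 pos [ 0.4572 -0.3108  0.2732] F [-0.04 -1.06 -1.26] open 0.0252 grip 49.8 axes [[-0.999, -0.052, 0.0], [-0.052, 0.999, 0.0], [-0.0, 0.0, -1.0]]
[ 0.45715445 -0.31079955  0.1641889 ] [[221.94551309 176.47619205]
 [217.74481212 141.05362164]] [[488.04675181 270.3285194 ]
 [505.30694322 263.87010758]]
161 106 445 218
```

View pics/s3.png

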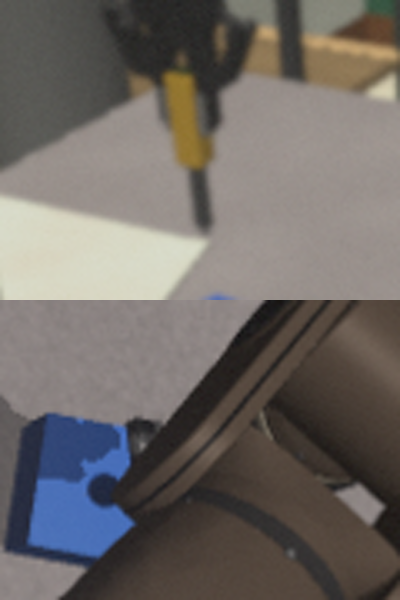

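The pen is held. Its tip shows at scene (222.7,175.5), within about 1 px of the expected place. I'll check its tilt from the barrel and handle row centres.

```bash
cat > ax.py <<'E'
from h import *
s,p,R=st()
f=lambda L:proj("scene",[p+R.apply([0,0,l]) for l in L])
L=np.arange(-.01,.110,.004);Q=f(L)
I=np.mean([img("scene").astype(float) for _ in range(4)],0)
bg=np.median(I[:,:,0])
# sample perpendicular-ish horizontal rows
H=cv2.cvtColor(I.astype(np.uint8),cv2.COLOR_BGR2HSV)
for r in range(int(Q[0,1]),int(Q[-1,1])+2):
    e=np.interp(r,Q[:,1],Q[:,0]);xs=np.arange(int(e)-9,int(e)+11);g=I[r,xs]
    sat=g[:,2]-g[:,0]
    w=np.clip(sat-25,0,None);y=(w*xs).sum()/w.sum() if w.sum()>100 else np.nan
    gr=g.mean(1);b=np.interp(xs,[xs[0],xs[-1]],[gr[:3].mean(),gr[-3:].mean()]);d=np.clip(b-gr-12,0,None);k=(d*xs).sum()/d.sum() if d.sum()>40 else np.nan
    print(r,round(e,2),"yellow",round(y-e,2),"dark",round(k-e,2))
E
python3 ax.py
```

```text
138 217.57 yellow -2.18 dark nan
139 217.68 yellow -2.21 dark nan
140 217.81 yellow -2.24 dark nan
141 217.93 yellow -2.2 dark nan
142 218.05 yellow -2.16 dark 6.45
143 218.17 yellow -2.16 dark 5.94
144 218.29 yellow -2.1 dark 3.48
145 218.41 yellow -2.07 dark 1.83
146 218.53 yellow -1.98 dark 0.99
147 218.65 yellow -1.61 dark 0.83
148 218.78 yellow -0.96 dark 0.71
149 218.9 yellow -0.66 dark 0.73
150 219.02 yellow -0.63 dark 0.82
151 219.14 yellow -0.61 dark 0.87
152 219.26 yellow -0.62 dark 0.78
153 219.38 yellow -0.72 dark 0.56
154 219.5 yellow -0.93 dark 0.28
155 219.62 yellow -0.98 dark 0.07
156 219.75 yellow -0.71 dark 0.21
157 219.87 yellow nan dark 0.19
158 219.99 yellow nan dark 0.14
159 220.11 yellow nan dark 0.14
160 220.23 yellow nan dark 0.17
161 220.35 yellow nan dark 0.22
162 220.47 yellow nan dark 0.29
163 220.59 yellow nan dark 0.31
164 220.71 yellow nan dark 0.26
165 220.84 yellow nan dark 0.21
166 220.96 yellow nan dark 0.19
167 221.08 yellow nan dark 0.18
168 221.2 yellow nan dark 0.21
169 221.32 yellow nan dark 0.28
170 221.44 yellow nan dark 0.34
171 221.56 yellow nan dark 0.36
172 221.68 yellow nan dark 0.31
173 221.8 yellow nan dark 0.2
174 221.92 yellow nan dark 0.07
175 222.05 yellow nan dark 0.19
176 222.16 yellow nan dark 0.33
```

The pen's axis agrees with the tool axis. Now the pre-contact pose.

```bash
cat > q.py <<'E'
from h import *
import sys
S=np.array([.6537,-.0364,.0885]);a=np.radians(81);y=np.array([np.cos(a),np.sin(a),0]);px=np.array([y[1],-y[0],0])
n=np.cos(np.radians(20))*np.array([0,0,1])-np.sin(np.radians(20))*px;z=-n;x=np.cross(y,z)
Rt=Rn.from_matrix(np.c_[x,y,z]);d=float(sys.argv[1])
print(S+n*d);to(S+n*d,Rt);s,p,R=st()
t=p+R.apply([0,0,.109]);print("tip-S in spot frame(x,y,n) mm",np.round(1000*np.array([(t-S)@-x,(t-S)@y,(t-S)@n]),1),"axis err deg",np.degrees(np.arccos(-R.as_matrix()[:,2]@n)).round(2),np.round(s["joint_positions"],2))
E
python3 q.py .17
```

```text
[ 0.59627242 -0.02730436  0.24824775]
t 11.2 pos [ 0.457  -0.3107  0.2722] F [-0.69 -0.17 -1.61] open 0.0255 grip 49.8 axes [[-0.999, -0.052, 0.001], [-0.052, 0.999, 0.001], [-0.001, 0.001, -1.0]]
d tool [-0.154   0.2757  0.0241]
rot units [ 0.316 -2.911  1.726]
tip-S in spot frame(x,y,n) mm [-116.9 -301.6  122. ] axis err deg 20.09 [-0.78 -0.01  1.85 -0.    1.3  -2.4 ]
```

Emit:
arm_command:
  deltas:
    - [0,-0.007,0.0125,0.001,0,0,0]
    - [0,-0.014,0.025,0.002,0,0,0]
    - [0,-0.014,0.025,0.002,0,0,0]
    - [0,-0.014,0.025,0.002,0,0,0]
    - [0,-0.014,0.025,0.002,0,0,0]
    - [0,-0.014,0.025,0.002,0,0,0]
    - [0,-0.014,0.025,0.002,0,0,0]
    - [0,-0.014,0.025,0.002,0,0,0]
    - [0,-0.014,0.025,0.002,0,0,0]
    - [0,-0.014,0.025,0.002,0,0,0]
    - [0,-0.014,0.025,0.002,0,0,0]
    - [0,-0.007,0.0132,0.002,0,0,0]
    - [0,0,0,0,0.063,-0.582,0.345]
    - [0,0,0,0,0.063,-0.582,0.345]
    - [0,0,0,0,0.063,-0.582,0.345]
    - [0,0,0,0,0.063,-0.582,0.345]
    - [0,0,0,0,0.063,-0.582,0.345]
    - [0,0,0,0,0,0,0]
    - [0,0,0,0,0,0,0]
    - [0,0,0,0,0,0,0]

```text
t: 13.2
tool_pos: [0.597, -0.0277, 0.2506]
tcp_rot: [0.174, 0.077, 0.982, -0.014]
ft_force: [0.6, -0.5, -1.5]
opening: 0.0255
finger_force: 49.9
```

```bash
python3 q.py .124
```

```text
[ 0.61181165 -0.02976554  0.20502188]
t 13.2 pos [ 0.597  -0.0277  0.2506] F [ 0.6  -0.49 -1.53] open 0.0255 grip 49.9 axes [[-0.928, 0.146, -0.343], [0.156, 0.988, -0.001], [0.339, -0.055, -0.939]]
d tool [0.0016 0.0003 0.048 ]
rot units [-0.008  0.009  0.009]
tip-S in spot frame(x,y,n) mm [ 1.7 -0.4 63. ] axis err deg 0.08 [-0.22 -0.06  1.97  0.03  0.89 -1.65]
```

Now to 15 mm off the surface, and then look.

Emit:
arm_command:
  deltas:
    - [0,0.0016,0.0003,0.008,0,0,0]
    - [0,0,0,0.012,0,0,0]
    - [0,0,0,0.012,0,0,0]
    - [0,0,0,0.01,0,0,0]
    - [0,0,0,0.006,0,0,0]
    - [0,0,0,0,0,0,0]
    - [0,0,0,0,0,0,0]
    - [0,0,0,0,0,0,0]

```text
t: 14.0
tool_pos: [0.6118, -0.0297, 0.2054]
tcp_rot: [0.174, 0.077, 0.982, -0.014]
ft_force: [0.9, -0.4, -2.3]
opening: 0.0256
finger_force: 49.9
```

```bash
python3 q.py .112
python3 - <<'E'
from h import *
s,p,R=st();print(proj("scene",[p+R.apply([0,0,.109]),(.6537,-.0364,.0885)]))
a=img("scene");cv2.imwrite("pics/s4.png",cv2.resize(a[200:290,220:340],(800,600),interpolation=cv2.INTER_CUBIC))
f=[]
for _ in range(8): img("top");f.append(sense()["ft_force"])
print(np.mean(f,0).round(2),np.std(f,0).round(2))
E
```

```text
[ 0.61586536 -0.03040758  0.19374557]
t 14.0 pos [ 0.6118 -0.0297  0.2054] F [ 0.92 -0.42 -2.26] open 0.0256 grip 49.9 axes [[-0.927, 0.146, -0.345], [0.156, 0.988, -0.001], [0.34, -0.055, -0.939]]
d tool [ 0.0002 -0.      0.0124]
rot units [-0.009  0.023  0.005]
tip-S in spot frame(x,y,n) mm [ 0.4 -0.1 15.4] axis err deg 0.17 [-0.22  0.02  1.98  0.03  0.8  -1.65]
[[274.34276573 250.59595006]
 [273.41630541 256.28626636]]
[ 0.22 -0.05 -1.12] [0.55 0.43 0.35]
```

View pics/s4.png

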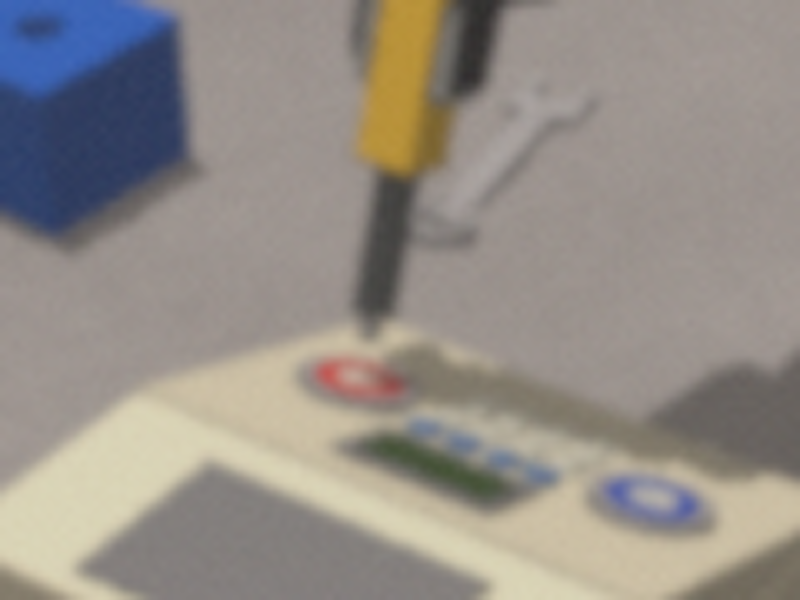

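The tip, at crop (370,336), stands just above the red spot's centre at crop (359,378). I'll check its lateral offset by rows.

```bash
python3 ax.py | awk '$1>222'
```

```text
223 279.66 yellow -0.35 dark 3.16
224 279.47 yellow 0.29 dark 2.43
225 279.29 yellow 0.84 dark 1.25
226 279.1 yellow nan dark 0.52
227 278.91 yellow nan dark 0.28
228 278.73 yellow nan dark 0.27
229 278.54 yellow nan dark 0.29
230 278.35 yellow nan dark 0.42
231 278.16 yellow nan dark 0.65
232 277.98 yellow nan dark 0.61
233 277.79 yellow nan dark 0.38
234 277.6 yellow nan dark 0.5
235 277.42 yellow nan dark 0.49
236 277.23 yellow nan dark 0.35
237 277.04 yellow nan dark 0.34
238 276.86 yellow nan dark 0.33
239 276.67 yellow nan dark 0.33
240 276.48 yellow nan dark 0.32
241 276.3 yellow nan dark 0.39
242 276.11 yellow nan dark 0.44
243 275.92 yellow nan dark 0.45
244 275.73 yellow nan dark 0.41
245 275.55 yellow nan dark 0.42
246 275.36 yellow nan dark 0.54
247 275.17 yellow nan dark 0.67
248 274.99 yellow nan dark 0.45
249 274.8 yellow nan dark 0.39
250 274.69 yellow -0.02 dark nan
```

Emit:
arm_command:
  deltas:
    - [0,0,-0.0008,0.004,0,0,0]
    - [0,0,0,0.004,0,0,0]
    - [0,0,0,0.003,0,0,0]
    - [0,0,0,0.002,0,0,0]
    - [0,0,0,0,0,0,0]
    - [0,0,0,0,0,0,0]

```text
t: 15.25
tool_pos: [0.6158, -0.0311, 0.1924]
tcp_rot: [0.174, 0.077, 0.982, -0.014]
ft_force: [-0.3, 0.5, -1.5]
opening: 0.0253
finger_force: 49.9
```

```bash
cat > f.py <<'E'
from q import *
f=[]
for _ in range(8): grab_frame("top");f.append(sense()["ft_force"])
m=np.mean(f,0);b=np.array([.22,-.05,-1.12]);print("push along n",((m-b)@n).round(2),"vec",(m-b).round(2))
E
python3 f.py .104
```

```text
[ 0.61856783 -0.03083561  0.18622803]
t 15.25 pos [ 0.6158 -0.0311  0.1924] F [-0.3   0.46 -1.47] open 0.0253 grip 49.9 axes [[-0.928, 0.146, -0.343], [0.156, 0.988, -0.001], [0.339, -0.055, -0.939]]
d tool [-0.0004  0.0007  0.0067]
rot units [-0.008  0.012  0.005]
tip-S in spot frame(x,y,n) mm [-0.3 -0.8  1.7] axis err deg 0.1 [-0.22  0.04  1.98  0.03  0.77 -1.66]
push along n -0.53 vec [ 0.12  0.24 -0.53]
```

Emit:
arm_command:
  deltas:
    - [0,0,0,0.001,0,0,0]
    - [0,0,0,0.001,0,0,0]
    - [0,0,0,0.001,0,0,0]
    - [0,0,0,0.001,0,0,0]
    - [0,0,0,0,0,0,0]
    - [0,0,0,0,0,0,0]

```text
t: 16.25
tool_pos: [0.6172, -0.0314, 0.1888]
tcp_rot: [0.174, 0.077, 0.982, -0.014]
ft_force: [-0.3, -0.0, -0.4]
opening: 0.0256
finger_force: 49.9
```

```bash
python3 f.py .104
```

```text
[ 0.61856783 -0.03083561  0.18622803]
t 16.25 pos [ 0.6172 -0.0314  0.1888] F [-0.34 -0.02 -0.42] open 0.0256 grip 49.9 axes [[-0.928, 0.146, -0.344], [0.156, 0.988, -0.001], [0.339, -0.055, -0.939]]
d tool [-0.0003  0.0008  0.0029]
rot units [-0.008  0.014  0.005]
tip-S in spot frame(x,y,n) mm [-0.1 -0.9 -2.1] axis err deg 0.11 [-0.22  0.05  1.98  0.03  0.77 -1.66]
push along n 1.22 vec [-1.1   0.06  0.9 ]
```

The force agrees with 2.1 mm of sink. I'll go on by 2.8 mm.

Emit:
arm_command:
  deltas:
    - [0,0,0,0.001,0,0,0]
    - [0,0,0,0.001,0,0,0]
    - [0,0,0,0.0008,0,0,0]
    - [0,0,0,0,0,0,0]
    - [0,0,0,0,0,0,0]
    - [0,0,0,0,0,0,0]

```text
t: 17.25
tool_pos: [0.6182, -0.0315, 0.1862]
tcp_rot: [0.174, 0.077, 0.982, -0.014]
ft_force: [-1.2, 1.1, 1.3]
opening: 0.0256
finger_force: 50.0
```

```bash
python3 f.py .104; python3 f.py .104|tail -1;  python3 -c "
from h import *
a=img('scene');cv2.imwrite('pics/s5.png',cv2.resize(a[200:290,220:340],(800,600),interpolation=cv2.INTER_CUBIC))"
```

```text
[ 0.61856783 -0.03083561  0.18622803]
t 17.25 pos [ 0.6182 -0.0315  0.1862] F [-1.22  1.13  1.34] open 0.0256 grip 50.0 axes [[-0.928, 0.146, -0.344], [0.156, 0.988, -0.001], [0.339, -0.055, -0.939]]
d tool [-0.0003  0.0008  0.0001]
rot units [-0.008  0.015  0.005]
tip-S in spot frame(x,y,n) mm [-0.1 -0.9 -4.9] axis err deg 0.12 [-0.22  0.05  1.98  0.03  0.76 -1.66]
push along n 2.54 vec [-1.3   0.31  2.21]
push along n 2.3 vec [-0.95  0.67  2.07]
```

View pics/s5.png

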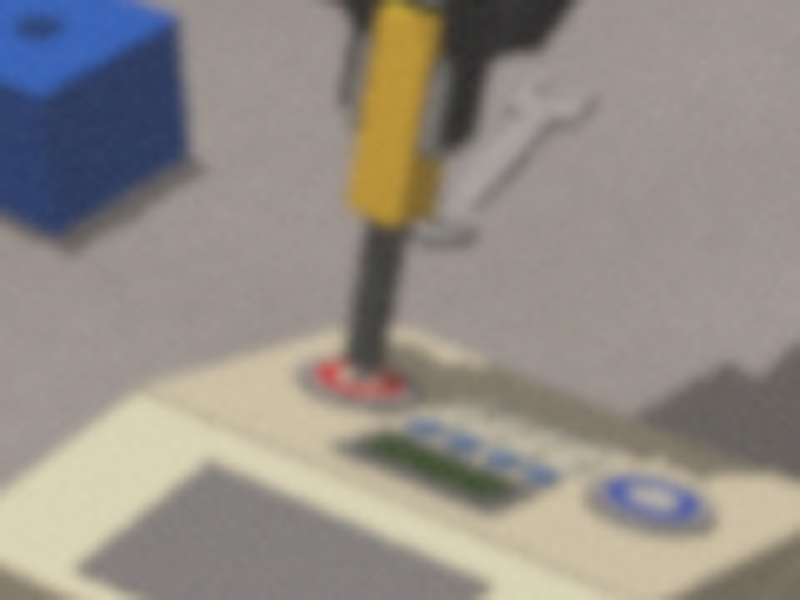

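The tip rests within the white centre, at about crop (365,376). The push is about 2.4 N and the sink about 5 mm, with the axis square to the face. I'll hand it in.

```bash
python3 -c "
from station import *
print(sign_off())"
```

```text
the job is handed in; nothing more can be done
None
```

I primed the pump (pressed to its stop, held about 1 s, fully released), then handed in with the pen in the gripper on the red-ringed spot, square to the face to within 1° by my measurements, about 2.4 N and 5 mm of sink; I moved nothing else.

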